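Set the repair cradle's sliding jaw to the yellow notch

ROBOT

A 6-joint arm with a two-finger parallel gripper is mounted at the origin on the work surface. World frame = base frame: x ahead of the robot, y to its left, z up, the work surface at z = 0. Lengths are in m, angles in rad, forces in N, time in s.
With the tool pointing down it reaches from about 0.35 to 0.85 m from the base axis. Payload 8.1 kg.
Tool frame: the origin (TCP) lies at the very end of the fingers, on their centre line; the grasp point (between the pads) lies 19 mm behind it; z points along the fingers, y is the line along which they close (so a half turn about z gives the same grasp; the last joint's range is limited). The gripper opens to 93 mm and grips with 3 to 60 N. Pads are 15 mm wide; open, the fingers measure 128 mm over their backs; the gripper's body (75 mm by 188 mm) begins 65 mm behind the grasp point.
Start: joints at [-1.252, 0.13, 1.488, -0, 1.523, -0.085], TCP at [0.236, -0.552, 0.219] pointing down, gripper open.
Joint ranges: [-2.96, 2.96], [-0.89, 2.26], [0.02, 2.5], [-1.34, 4.48], [0, 2.73], [-2.66, 2.66]. Speed limits (rad/s): [2.39, 2.39, 2.79, 3.14, 3.14, 3.14].

INTERFACE

Orientations are given as a rotation vector (axis times angle).
In Python, from plant import read_state, eyes, workorder gives the robot as it stands. The module is installed in compiled form; this text tells all that it offers.
- The arm moves only by the tool play_rows, never from a script. Its argument "targets" is one flat list of numbers, 4 for each row, row after row: the shift along the tool's x, y, z in cm, then the turn about the tool's z in degrees. In form: [dx, dy, dz, roll, dx, dy, dz, roll, ...]. A call has 1 to 8 rows; each row is the pose to reach, as a shift and turn from the pose commanded when the call began, along the tool's axes at that moment; what a row does not reach only later rows make up. A row lasts 1/12 s, in which the tool goes at most 41.7 mm and 7.16 degrees, less where a joint would pass 70% of its speed; a pose out of reach is approached as far as the arm can. A call with a gripper value outside its range is refused whole. "grip" is the finger opening in cm, from 0 to 9.3, set as the call begins (left out, the last holds). The fingers move at their own pace and stop on an object; "grip_force" is the grip in N (left out, the last holds). Time passes only in rows, so rows that repeat a pose let the fingers close. It gives the time, the measured TCP pose, the force, the opening and the grip force at its end, in the units of the state.
- read_state(): the state, without advancing time (a new reading comes with each control period).
- eyes.read_camera(name): name is "scene" or "side" or "wrist"; returns a dict with "image" (400x640x3 uint8, red, green, blue), "vfov" (degrees; the focal length in pixels is half the picture's height over the tangent of half this angle, whatever the lens; pixels are square), "cx", "cy" (the principal point, pixels), "cam_to_world" (4x4, takes a point from camera to world coordinates); the wrist camera has in their place "T_tool_cam" (4x4, takes a point from camera to tool coordinates, whose origin is the TCP and whose axes are the flange's). Camera axes: x right, y up, looking along -z (the intrinsics and any distortion apply to the point x, -y, -z); pixel columns grow to the right and rows downward; lengths in m; the calibration is good to about 2 mm. A picture is of the moment at which its call begins: read the wrist's pose just before it. There is no depth.
- workorder.close_job(): hands the job in; it is judged then, once.
The state is a dict: "t": time; "q": joint angles; "dq": joint speeds; "joint_torque": joint torques, N m; "tool_pos": TCP position; "orientation": TCP orientation; "force": force on the tool from outside, world axes, zero at the start; "wrist_torque": the same for the moment, N m; "opening": finger opening in m; "gripper_force": force on a finger pad.
Only numpy, scipy, OpenCV 4.12 (cv2) and the standard library are available. Lean on these libraries where they do the work, as an engineer would, in place of code of your own. Each camera call takes 0.05 s, during which the arm holds its last target. There are 200 camera calls.

TASK

Set the bench cradle to yellow: squeeze the orange release lever against the black grip, keep it squeezed while you slide the blue jaw along until it is nearly at the yellow tab, then let go and nudge the jaw along until its tooth drops fully into the notch nearest that tab. The latch is small plastic: squeeze with about 15 N and push the jaw to feel for the notch with about 10 N, stopping when it resists (never over 15 N). Leave the jaw locked there, and do not disturb the glue bottles, the tape roll or the meter.

Things in the scene. Friction and masses are not known exactly. Their poses are not given: they have to be found in the camera images.
- cradle: repair cradle fixed to the bench: aluminium base plate 190 (x) x 370 (y) x 12 mm, a dark fixed jaw 75 mm high at its +y end. Origin: centre of the plate's underside, on the bench; z up. The blue jaw slides along the cradle's own y, at first parked at the -y end, and can go about 190 mm towards +y. Only the jaw and lever move.
- notch_strip (a point): top of the -x face of the steel notched strip (z 46 mm, 16 mm thick, along y). Notches open to -x: a parking bay 38 mm wide, where the tooth starts, then three square notches 12 mm wide, 50 mm apart, one by each tab. The strip was screwed on by eye: all notches are shifted along y by up to 12 mm either way from their tabs (not shown by this point), so feel for them.
- jaw_grip (a point): point on the blue jaw between black grip and orange paddle, 75 mm above the bench, axes as the cradle's. Pinch along x centred here: the fixed grip's outer face is at x -12 mm, the paddle's at +20 mm at rest, +11 mm squeezed (32 to 23 mm across); both 28 mm wide in y, up to 95 mm above the bench. Keep fingertips over 50 mm above the bench. The jaw rubs with about 2 N.
- jaw_cheek (a point): centre of the top inner edge of the +y one of two blue cheek plates on the jaw, 80 mm above the bench. They stand at y +/-22 to +/-28 mm from jaw_grip, x +/-44 mm, so 44 mm is clear between them: fingers opened off the lever (50 mm or so) can push the jaw along y by a cheek.
- lever_paddle (a point): middle of the orange paddle's outer (+x) face, 75 mm above the bench; squeezed, it moves up to 9 mm to -x, towards the black grip.
- lever (a joint): lever travel in m: 0 at rest, tooth fully out; 0.009 fully squeezed. Spring: 9 N at 0, 13.5 N at 0.009. The tooth goes 6 mm into a notch and is free above about 0.0065. Let go between notches, it rests on the strip's face at about 0.006, rubs (a push of 4 to 6 N then moves the jaw) and drops to 0 by itself when over a notch; the square walls then stop the jaw both ways.
- lever_tooth (a point): tip of the orange tooth, 9 mm wide in y (1.5 mm play each side in a notch), at the jaw's middle in y (same y as jaw_grip), 40 mm above the bench, arm's top 45 mm; axes as the cradle's; moves with jaw and lever.
- tab_yellow: yellow plastic tab 22 x 16 x 22 mm fixed on the cradle's plate at cradle x +83 mm, beside its notch; origin at the middle of its underside, axes as the cradle's. When locked at yellow the tooth lies within 13.5 mm of this tab along the cradle's y. Tabs swap places between runs.
- tab_red: red tab of the same size, by another notch; not wanted
- tab_green: green tab of the same size, by another notch; not wanted
- glue_pink: small glue bottle with pink label and tip, 36 mm across, 105 mm tall, standing loose; origin under its centre
- glue_green: small glue bottle with green label and tip, 36 mm across, 105 mm tall, standing loose; origin under its centre
- tape_roll: blue tape roll lying flat, 90 mm across, 24 mm high, loose; origin under its centre
- meter: black handheld meter lying flat, 85 x 140 x 30 mm, loose; origin under its centre

How it is judged:
By the outcome, as a careful person would: the job done as asked, in the order asked, and still so for the second after the job is handed in, with the robot touching nothing.
It also fails if it takes over 43 s, if anything falls off the work surface, if the arm or the gripper's body presses on something with over 40 N, if the wrist force passes 120 N, or if a joint passes its speed limit or range.

## Working session

There is one attempt and no reset: what is moved stays moved. The work goes in short steps, Python scripts to look and compute and a tool call to move; the robot and the scene stay as the last step left them, time stands still between calls to the robot, and variables do not carry over. Pictures are saved under pics/ and viewed, at most 10 in all, crops included, and the job is handed in when it is done.

Besides the shell and the picture viewer there is one more tool, called in YAML: its name, and indented under it one key for each argument. play_rows: Moves the arm, as the interface text tells. Its arguments: {"type":"object","properties":{"targets":{"type":"array"},"grip":{"type":"number"},"grip_force":{"type":"number"}},"required":["targets"]}

```bash
mkdir -p pics
cat > h.py <<'E'
import numpy as np,cv2
from scipy.spatial.transform import Rotation as R
from plant import read_state,eyes,workorder
def cam(name):
    s=read_state(); c=eyes.read_camera(name)
    if 'T_tool_cam' in c:
        T=np.eye(4);T[:3,:3]=R.from_rotvec(s['orientation']).as_matrix();T[:3,3]=s['tool_pos']
        c['cam_to_world']=T@c['T_tool_cam']
    return c
def ray(c,u,v):
    f=c['image'].shape[0]/2/np.tan(np.radians(c['vfov'])/2)
    M=np.array(c['cam_to_world']);d=M[:3,:3]@np.array([(u-c['cx'])/f,-(v-c['cy'])/f,-1]);return M[:3,3],d/np.linalg.norm(d)
def plane(c,u,v,z):
    o,d=ray(c,u,v);return o+d*(z-o[2])/d[2]
def proj(c,p):
    f=c['image'].shape[0]/2/np.tan(np.radians(c['vfov'])/2)
    M=np.linalg.inv(np.array(c['cam_to_world']));q=M[:3,:3]@p+M[:3,3];return c['cx']-f*q[0]/q[2],c['cy']+f*q[1]/q[2]
def save(c,n): cv2.imwrite('pics/'+n,c['image'][:,:,::-1])
E
python3 - <<'E'
from h import *
s=read_state();print(s['t'],s['tool_pos'],s['orientation'],s['opening'],s['force']);print(R.from_rotvec(s['orientation']).as_matrix().round(3))
for n in('scene','side','wrist'):
    c=cam(n);save(c,n+'0.png');print(n,{k:v for k,v in c.items() if k!='image'})
a=cv2.imread('pics/scene0.png');b=cv2.imread('pics/side0.png')
E
```

```text
0.0 [ 0.23560667 -0.55119398  0.21760326] [-3.07599123e+00 -6.29642096e-01  3.39762363e-04] 0.09308408225966494 [ 0.12222932 -0.02832492  0.01153822]
[[ 0.92   0.393 -0.001]
 [ 0.393 -0.92   0.002]
 [ 0.    -0.002 -1.   ]]
scene {'vfov': 44.0976391517559, 'cx': 322.2641842296044, 'cy': 199.68341320816742, 'cam_to_world': array([[-0.39090989, -0.76452019,  0.51254105,  1.14303397],
       [ 0.92031423, -0.33344583,  0.20453751,  0.25159065],
       [ 0.01453162,  0.55165456,  0.83394609,  0.97268213],
       [ 0.        ,  0.        ,  0.        ,  1.        ]])}
side {'vfov': 44.0106365384739, 'cx': 319.3340567265766, 'cy': 201.98259778985567, 'cam_to_world': array([[-0.89586379,  0.23031339, -0.37997871,  0.08226726],
       [-0.44432722, -0.46208508,  0.76749638,  1.12265362],
       [ 0.0011822 ,  0.8564071 ,  0.5162998 ,  0.78428756],
       [ 0.        ,  0.        ,  0.        ,  1.        ]])}
wrist {'vfov': 70.41465545861112, 'cx': 317.5061046745254, 'cy': 200.33974462807163, 'T_tool_cam': array([[-2.72317363e-04,  9.68366092e-01,  2.49533639e-01,
         6.84896962e-02],
       [ 9.99999890e-01,  1.68723882e-04,  4.36537724e-04,
         1.12327184e-03],
       [ 3.80626045e-04,  2.49533731e-01, -9.68366032e-01,
        -1.65615971e-01],
       [ 0.00000000e+00,  0.00000000e+00,  0.00000000e+00,
         1.00000000e+00]]), 'cam_to_world': array([[ 0.39264586,  0.89043553,  0.23011692,  0.29912241],
       [-0.91968753,  0.38070498,  0.09611749, -0.52563749],
       [-0.00202024, -0.2493758 ,  0.96840468,  0.38333485],
       [ 0.        ,  0.        ,  0.        ,  1.        ]])}
```

View pics/scene0.png

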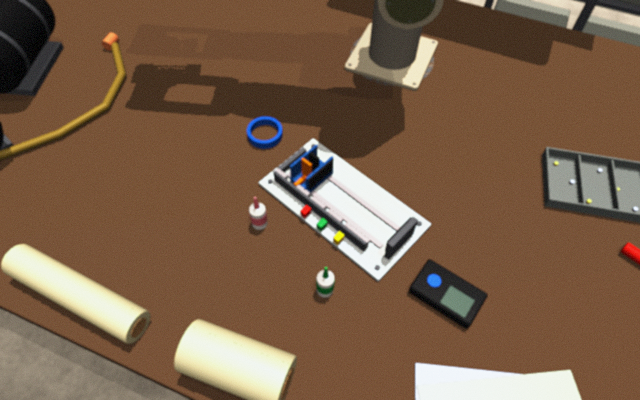

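View pics/side0.png

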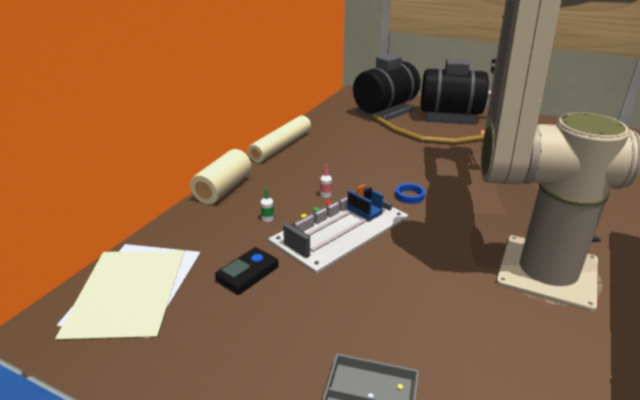

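The scene view shows the cradle with corners at about (315,140), (260,183), (377,277) and (430,223). The blue jaw is near (310,170), and the tabs are red (306,211), green (322,224) and yellow (339,237). Yellow is the farthest from the jaw. The side view agrees with this.

Run:
```python
from h import *
S=cam('scene');D=cam('side')
cor=[(315,140),(260,183),(377,277),(430,223)]
P=[plane(S,*p,.012) for p in cor]
for p in P:print(p.round(3))
print('sides',[np.linalg.norm(P[i]-P[(i+1)%4]).round(3) for i in range(4)])
def blobs(c,lo,hi,box):
    h=cv2.cvtColor(c['image'],cv2.COLOR_RGB2HSV);m=cv2.inRange(h,lo,hi)
    k=np.zeros_like(m);k[box[1]:box[3],box[0]:box[2]]=255
    n,_,st,ce=cv2.connectedComponentsWithStats(m&k)
    return [(ce[i].round(1),st[i][4]) for i in range(1,n) if st[i][4]>8]
for n,lo,hi in(('y',(24,150,120),(34,255,255)),('g',(45,150,60),(80,255,255)),('r',(0,200,120),(4,255,255)),('o',(6,200,150),(16,255,255)),('b',(105,150,40),(125,255,255))):
    for nm,c,b in(('S',S,(240,110,440,300)),('D',D,(230,160,430,270))):
        for ce,a in blobs(c,lo,hi,b):print(n,nm,ce,a,plane(c,*ce,{'o':.085,'b':.05}.get(n,.02)).round(3))
for n,p,z in(('pink',(258,226),.0),('green',(325,294),0),('tape',(265,131),.012)):print(n,plane(S,*p,z).round(3))
```

```text
[ 0.393 -0.072  0.012]
[ 0.568 -0.139  0.012]
[0.687 0.199 0.012]
[0.513 0.265 0.012]
sides [np.float64(0.187), np.float64(0.358), np.float64(0.186), np.float64(0.358)]
y S [338.8 236.2] 77 [0.632 0.089 0.02 ]
y D [303.1 214.8] 16 [0.655 0.071 0.02 ]
g S [322.1 223. ] 75 [0.615 0.042 0.02 ]
g S [325.3 272.4] 21 [0.724 0.096 0.02 ]
g S [325. 290.] 42 [0.761 0.11  0.02 ]
g D [266.7 211.8] 56 [0.757 0.104 0.02 ]
r S [306.  209.9] 60 [ 0.598 -0.005  0.02 ]
o S [306.4 161.8] 25 [ 0.517 -0.039  0.085]
o S [302.4 178.4] 20 [ 0.563 -0.029  0.085]
o D [360.7 187. ] 11 [ 0.527 -0.045  0.085]
b S [264.4 131.4] 566 [ 0.447 -0.184  0.05 ]
b S [299.3 164.4] 250 [ 0.506 -0.063  0.05 ]
b S [314.9 173.7] 177 [ 0.516 -0.019  0.05 ]
b S [433.2 280. ] 162 [0.666 0.308 0.05 ]
b D [409.7 192.9] 351 [ 0.406 -0.135  0.05 ]
b D [370.4 205.9] 381 [ 0.483 -0.014  0.05 ]
b D [256.7 257.1] 92 [0.644 0.331 0.05 ]
pink [ 0.67  -0.093  0.   ]
green [0.761 0.111 0.   ]
tape [ 0.417 -0.201  0.012]
```

play_rows:
  targets: [45.4, -36.1, 0, -47.4, 45.4, -36.1, 0, -47.4, 45.4, -36.1, 0, -47.4, 45.4, -36.1, 0, -47.4, 45.4, -36.1, 0, -47.4, 45.4, -36.1, 0, -47.4, 45.4, -36.1, 0, -47.4, 45.4, -36.1, 0, -47.4]
  grip: 5.0
  grip_force: 15

```text
t: 0.92
tool_pos: [0.3946, -0.2566, 0.2187]
orientation: [2.56, 1.82, 0.0]
force: [0.8, -0.5, -0.2]
opening: 0.0503
gripper_force: 0.0
```

play_rows:
  targets: [24, 3.9, 0, 0, 24, 3.9, 0, 0, 24, 3.9, 0, 0, 24, 3.9, 0, 0, 24, 3.9, 0, 0, 24, 3.9, 0, 0, 24, 3.9, 0, 0, 24, 3.9, 0, 0]

```text
t: 1.58
tool_pos: [0.5113, -0.0433, 0.2184]
orientation: [-2.561, -1.819, 0.001]
force: [-0.3, -0.0, -0.1]
opening: 0.05
gripper_force: 0.0
```

Run:
```python
from h import *
c=cam('wrist');s=read_state();print(s['t'],s['tool_pos'],s['orientation'],s['dq'].round(3) if hasattr(s['dq'],'round') else s['dq'],s['force']);save(c,'w1.png');np.save('w1.npy',c['cam_to_world'])
```

```text
1.6333 [ 0.5108477  -0.04461806  0.21840017] [-2.56303435e+00 -1.81642189e+00  1.11398360e-03] [-0.04  -0.012  0.01  -0.005 -0.    -0.005] [-0.85587896 -0.16837688 -0.25118778]
```

View pics/w1.png

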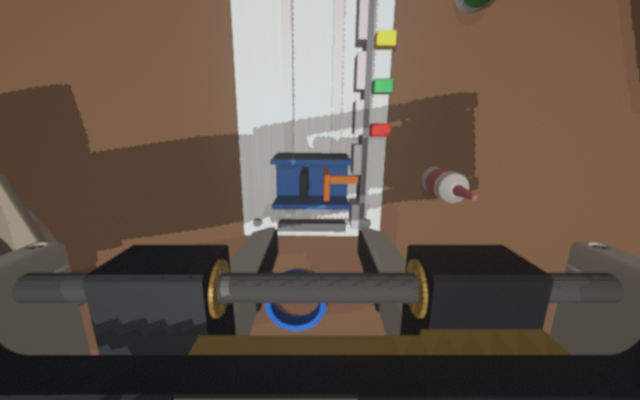

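The wrist view shows the jaw with its cheeks at rows ~158 and ~203, the black grip at u≈305, the orange paddle at u≈326, and the tooth arm at row 180. The tabs are yellow (386,39), green (383,86) and red (380,130). The axes look nearly aligned with the tool.

Run:
```python
from h import *
c=cam('wrist');np.save('w1c.npy',c,allow_pickle=True)
im=c['image'];h=cv2.cvtColor(im,cv2.COLOR_RGB2HSV)
# plate edges by brightness gradient along rows
g=cv2.cvtColor(im,cv2.COLOR_RGB2GRAY).astype(int)
L=[];Rr=[]
for v in range(15,220,8):
    row=h[v,:,1].astype(int);m=(h[v,:,1]<60)&(h[v,:,2]>90)
    xs=np.where(m[200:420])[0]+200
    L.append(plane(c,xs.min()-.5,v,.012));Rr.append(plane(c,xs.max()+.5,v,.012))
for n,E in(('L',L),('R',Rr)):
    E=np.array(E);p=np.polyfit(E[:,1],E[:,0],1);r=E[:,0]-np.polyval(p,E[:,1]);k=abs(r)<.003;p=np.polyfit(E[k,1],E[k,0],1)
    print(n,k.sum(),len(k),'angle of +y axis from world y',np.degrees(np.arctan(p[0])).round(2),p.round(4))
def comp(lo,hi,n):
    m=cv2.inRange(h,lo,hi);k,_,st,ce=cv2.connectedComponentsWithStats(m)
    for i in range(1,k):
        if st[i][4]>60 and st[i][1]<230 and 230<st[i][0]<420:print(n,st[i],ce[i].round(1))
comp((22,150,100),(34,255,255),'y');comp((45,120,60),(80,255,255),'g');comp((0,200,100),(5,255,255),'r');comp((6,180,80),(18,255,255),'o');comp((100,120,30),(125,255,255),'b');
cr=im[20:240,230:420];cv2.imwrite('pics/w1crop.png',cv2.resize(cr,None,fx=2.7,fy=2.7,interpolation=cv2.INTER_CUBIC)[:,:,::-1])
```

```text
L 26 26 angle of +y axis from world y 19.72 [0.3585 0.4176]
R 8 26 angle of +y axis from world y 19.32 [0.3506 0.6198]
g [374  78  19  13 198] [383.3  84.2]
b [ 271  158   80   38 1653] [305.1 173.4]
b [331 184  15  12 166] [338. 189.]
b [273 203  77   5 322] [312.1 204.6]
```

View pics/w1crop.png

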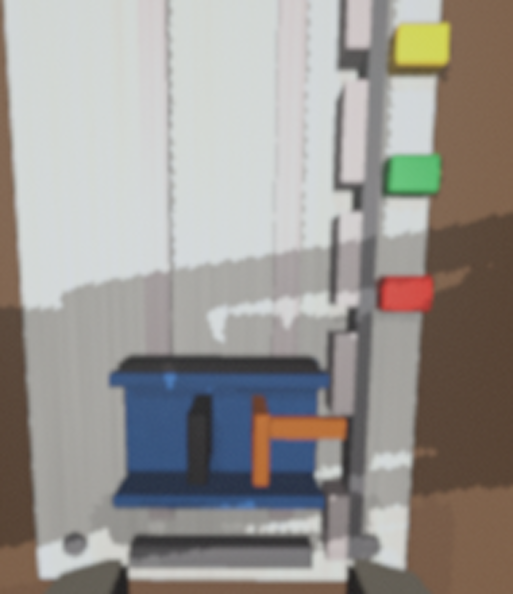

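The crop shows the notches as gaps in the strip. In crop pixels, yellow is at v≈50–71, green at v≈185–210 and red at v≈305–332. The black grip's outer edge is at u≈189 and the paddle's outer edge at u≈269, with their -y ends at v≈486.

Run:
```python
from h import *
c=np.load('w1c.npy',allow_pickle=True).item()
a=np.radians(19.5);cx=np.array([np.cos(a),-np.sin(a)]);cy=np.array([np.sin(a),np.cos(a)])
s=read_state();t=np.array(s['tool_pos'])
print('tcp',t.round(4),'tcp cradle',(t[:2]@cx).round(4),(t[:2]@cy).round(4), s['t'])
def q(n,u,v,z):
    p=plane(c,230+u/2.7-.3,20+v/2.7-.3,z)[:2];print(n,'x',(p@cx).round(4),'y',(p@cy).round(4))
q('grip outer',189,470,.095);q('grip -y end',200,486,.095);q('paddle outer',270,480,.095);q('paddle -y end',262,487,.095)
q('cheek+y inner top',215,386,.080);q('cheek+y outer',215,372,.08);q('cheek-y outer top',220,507,.08);q('cheek L',110,380,.08);q('cheek R',328,380,.08)
q('tooth tip',347,428,.045)
for n,v0,v1,u in(('Y',50,70,357),('G',185,211,350),('R',305,333,346),('P',413,491,343)):
    q(n+' hi',u,v0,.046);q(n+' lo',u,v1,.046)
for n,u,v in(('ytab top',420,53-8),('g',413,173),('r',404,293)):q(n,u,v,.03)
```

```text
tcp [ 0.5106 -0.0455  0.2184] tcp cradle 0.4965 0.1276 1.6833
grip outer x 0.4781 y 0.1289
grip -y end x 0.4823 y 0.1225
paddle outer x 0.5096 y 0.1249
paddle -y end x 0.5065 y 0.1221
cheek+y inner top x 0.4879 y 0.1596
cheek+y outer x 0.4879 y 0.1651
cheek-y outer top x 0.4897 y 0.1097
cheek L x 0.4463 y 0.1619
cheek R x 0.5326 y 0.1621
tooth tip x 0.5459 y 0.1367
Y hi x 0.544 y 0.289
Y lo x 0.5443 y 0.2818
G hi x 0.5432 y 0.2387
G lo x 0.5436 y 0.2285
R hi x 0.5433 y 0.1904
R lo x 0.5438 y 0.1786
P hi x 0.5438 y 0.1436
P lo x 0.5451 y 0.1078
ytab top x 0.5723 y 0.2953
g x 0.5723 y 0.2456
r x 0.5713 y 0.1954
```

play_rows:
  targets: [0.9, -0.6, 4, 0, 0.9, -0.6, 8, 0, 0.9, -0.6, 11, 0, 0.9, -0.6, 13, 0, 0.9, -0.6, 14.5, 0, 0.9, -0.6, 15.5, 0, 0.9, -0.6, 16, 0, 0.9, -0.6, 16, 0]
  grip: 5.6

```text
t: 2.35
tool_pos: [0.5076, -0.0355, 0.058]
orientation: [-2.566, -1.812, 0.002]
force: [-0.2, 0.2, -0.2]
opening: 0.0559
gripper_force: 0.0
```

Run:
```python
from h import *
a=np.radians(19.5);cx=np.array([np.cos(a),-np.sin(a)]);cy=np.array([np.sin(a),np.cos(a)])
c=cam('wrist');s=read_state();t=np.array(s['tool_pos']);print(s['t'],t,(t[:2]@cx).round(4),(t[:2]@cy).round(4),s['force'],s['orientation']);save(c,'w2.png')
```

```text
2.4 [ 0.50831089 -0.03538885  0.05899959] 0.491 0.1363 [ 0.32672599 -0.6764147  -0.43139945] [2.56586953e+00 1.81244805e+00 1.19911659e-04]
```

View pics/w2.png

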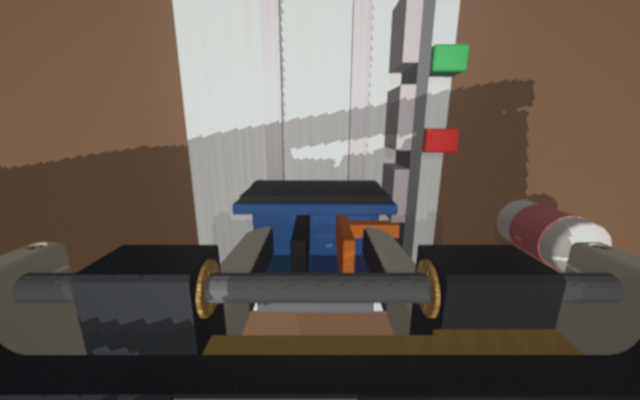

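Both fingers straddle the grip and paddle with no contact, between the cheeks. Next I squeeze with 15 N.

play_rows:
  targets: [0, -0.1, 0, 0, 0, -0.1, 0, 0, 0, -0.1, 0, 0, 0, -0.1, 0, 0, 0, -0.1, 0, 0, 0, -0.1, 0, 0, 0, -0.1, 0, 0, 0, -0.1, 0, 0]
  grip: 2.0
  grip_force: 15

```text
t: 3.07
tool_pos: [0.5072, -0.0341, 0.0597]
orientation: [-2.565, -1.814, 0.0]
force: [-5.7, 1.1, 9.3]
opening: 0.0254
gripper_force: 15.0
```

play_rows:
  targets: [0, 0, -0.1, 0, 0, 0, -0.1, 0, 0, 0, -0.1, 0, 0, 0, -0.1, 0]

```text
t: 3.4
tool_pos: [0.5069, -0.034, 0.0597]
orientation: [-2.564, -1.814, 0.001]
force: [-5.0, 2.2, 4.3]
opening: 0.0249
gripper_force: 15.0
```

Run:
```python
from h import *
a=np.radians(19.5);cx=np.array([np.cos(a),-np.sin(a)]);cy=np.array([np.sin(a),np.cos(a)])
s=read_state();t=np.array(s['tool_pos']);print(s['t'],t,(t[:2]@cx).round(4),(t[:2]@cy).round(4),s['force'],s['opening'],s['gripper_force'])
```

```text
3.4 [ 0.50692918 -0.03404493  0.05970916] 0.4892 0.1371 [-4.97242409  2.16847939  4.28419602] 0.024921518053793675 15.013471394777298
```

play_rows:
  targets: [0, -0.15, -0.05, 0, 0, -0.15, -0.05, 0, 0, -0.15, -0.05, 0, 0, -0.15, -0.05, 0]

```text
t: 3.73
tool_pos: [0.5057, -0.0336, 0.0598]
orientation: [-2.565, -1.814, 0.0]
force: [-0.9, 2.9, -3.6]
opening: 0.0226
gripper_force: 15.0
```

play_rows:
  targets: [0.5, 0, 0, 0, 1.3, 0, 0, 0, 2.2, 0, 0, 0, 3.1, 0, 0, 0, 4, 0, 0, 0, 4.8, 0, 0, 0, 5.4, 0, 0, 0, 5.7, 0, 0, 0]

```text
t: 4.4
tool_pos: [0.5252, 0.021, 0.0598]
orientation: [2.564, 1.815, 0.0]
force: [0.6, -2.5, -8.6]
opening: 0.0225
gripper_force: 15.0
```

```bash
cat > st.py <<'E'
from h import *
a=np.radians(19.5);cx=np.array([np.cos(a),-np.sin(a)]);cy=np.array([np.sin(a),np.cos(a)])
s=read_state();t=np.array(s['tool_pos']);f=np.array(s['force']);print(s['t'],t.round(4),'cr',(t[:2]@cx).round(4),(t[:2]@cy).round(4),'F',(f[:2]@cx).round(2),(f[:2]@cy).round(2),f[2].round(2),s['opening'],s['gripper_force'])
E
python3 st.py
```

```text
4.4 [0.5252 0.021  0.0598] cr 0.4881 0.1951 F 1.45 -2.18 -8.62 0.02250831628130147 14.985166490077972
```

play_rows:
  targets: [0.5, 0, 0.05, 0, 1.4, 0, 0.1, 0, 2.4, 0, 0.1, 0, 3.4, 0, 0.1, 0, 4.4, 0, 0.1, 0, 5.3, 0, 0.1, 0, 6.1, 0, 0.1, 0, 6.6, 0, 0.1, 0]

```text
t: 5.07
tool_pos: [0.5478, 0.0836, 0.0598]
orientation: [2.564, 1.815, 0.002]
force: [-2.9, 0.7, 5.8]
opening: 0.0223
gripper_force: 15.0
```

play_rows:
  targets: [0.3, 0, 0, 0, 0.5, 0, 0, 0, 0.5, 0, 0, 0]

```text
t: 5.32
tool_pos: [0.5494, 0.0881, 0.0598]
orientation: [2.564, 1.815, 0.002]
force: [-2.4, 2.0, 5.1]
opening: 0.0223
gripper_force: 15.0
```

Run:
```python
import st
from h import *
c=cam('wrist');save(c,'w3.png')
```

```text
5.3167 [0.5494 0.0881 0.0598] cr 0.4885 0.2665 F -2.97 1.11 5.05 0.022264214113881714 14.997387528419495
```

View pics/w3.png

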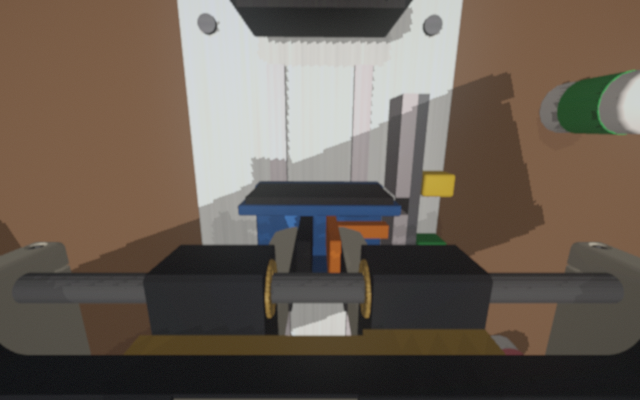

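The tooth arm (row ~230) lies just short of the notch (row ~205) beside the yellow tab at (438,184), about 18 mm away as computed. Now I let go.

play_rows:
  targets: [0, 0, 0, 0, 0, 0, 0, 0, 0, 0.1, 0, 0, 0, 0.1, 0, 0, 0.5, 0.1, 0, 0, 0.9, 0.1, 0, 0, 1.1, 0.1, 0, 0, 1.1, 0.1, 0, 0]
  grip: 5.4

```text
t: 6.03
tool_pos: [0.5533, 0.0975, 0.0591]
orientation: [-2.564, -1.815, -0.0]
force: [0.2, -0.2, -0.1]
opening: 0.054
gripper_force: 0.0
```

```bash
python3 st.py
```

```text
6.0333 [0.5533 0.0975 0.0591] cr 0.489 0.2766 F 0.28 -0.1 -0.1 0.05403678095897656 0.0
```

play_rows:
  targets: [0.1, 0, 0, 0, 0.2, 0, 0, 0, 0.3, 0, 0, 0, 0.4, 0, 0, 0, 0.5, 0, 0, 0, 0.6, 0, 0, 0]

```text
t: 6.53
tool_pos: [0.555, 0.1019, 0.0591]
orientation: [2.565, 1.813, -0.002]
force: [-2.4, -4.1, 1.3]
opening: 0.0541
gripper_force: 2.4
```

play_rows:
  targets: [0.05, 0, 0, 0, 0.1, 0, 0, 0, 0.15, 0, 0, 0, 0.2, 0, 0, 0]

```text
t: 6.87
tool_pos: [0.5558, 0.1043, 0.0591]
orientation: [2.565, 1.814, -0.0]
force: [-2.2, -4.6, 1.5]
opening: 0.0539
gripper_force: 2.3
```

```bash
python3 st.py
```

```text
6.8667 [0.5558 0.1043 0.0591] cr 0.4891 0.2838 F -0.54 -5.02 1.52 0.05393420347519312 2.33514703810215
```

play_rows:
  targets: [0.1, 0, 0, 0, 0.2, 0, 0, 0, 0.3, 0, 0, 0, 0.4, 0, 0, 0, 0.5, 0, 0, 0, 0.6, 0, 0, 0, 0.7, 0, 0, 0, 0.8, 0, 0, 0]

```text
t: 7.53
tool_pos: [0.5586, 0.1121, 0.0591]
orientation: [2.565, 1.814, 0.0]
force: [-1.5, -5.2, 0.6]
opening: 0.0541
gripper_force: 2.4
```

play_rows:
  targets: [0.04, 0, 0, 0, 0.08, 0, 0, 0, 0.12, 0, 0, 0, 0.16, 0, 0, 0]

```text
t: 7.87
tool_pos: [0.5591, 0.1135, 0.0591]
orientation: [2.565, 1.814, 0.0]
force: [-0.7, -4.9, -0.6]
opening: 0.0539
gripper_force: 2.1
```

play_rows:
  targets: [0.04, 0, 0, 0, 0.08, 0, 0, 0, 0.12, 0, 0, 0, 0.16, 0, 0, 0, 0.2, 0, 0, 0]

```text
t: 8.28
tool_pos: [0.5597, 0.1154, 0.0591]
orientation: [2.565, 1.814, 0.0]
force: [-0.6, -5.6, -0.7]
opening: 0.0543
gripper_force: 2.4
```

play_rows:
  targets: [0.03, 0, 0, 0, 0.06, 0, 0, 0, 0.09, 0, 0, 0, 0.12, 0, 0, 0]

```text
t: 8.62
tool_pos: [0.5601, 0.1168, 0.0592]
orientation: [-2.565, -1.814, -0.0]
force: [-0.6, -2.2, 0.3]
opening: 0.0536
gripper_force: 1.0
```

The push dropped to about 2 N, so the tooth has probably fallen in. I'll push on to feel the wall.

play_rows:
  targets: [0.03, 0, 0, 0, 0.06, 0, 0, 0, 0.09, 0, 0, 0, 0.12, 0, 0, 0]

```text
t: 8.95
tool_pos: [0.5605, 0.1177, 0.0592]
orientation: [-2.565, -1.814, -0.0]
force: [0.0, -2.0, -0.0]
opening: 0.0541
gripper_force: 1.0
```

play_rows:
  targets: [0.03, 0, 0, 0, 0.06, 0, 0, 0, 0.06, 0, 0, 0]

```text
t: 9.2
tool_pos: [0.5607, 0.1183, 0.0592]
orientation: [-2.565, -1.814, -0.0]
force: [-0.4, -1.7, 0.5]
opening: 0.0545
gripper_force: 0.8
```

play_rows:
  targets: [0.03, 0, 0, 0, 0.06, 0, 0, 0, 0.09, 0, 0, 0, 0.09, 0, 0, 0]

```text
t: 9.53
tool_pos: [0.561, 0.1191, 0.0591]
orientation: [-2.565, -1.814, 0.0]
force: [-0.8, -1.8, 1.7]
opening: 0.0543
gripper_force: 0.9
```

```bash
python3 st.py
```

```text
9.5333 [0.561  0.1191 0.0591] cr 0.489 0.2995 F -0.2 -1.97 1.65 0.05433838393508234 0.8686177991330624
```

play_rows:
  targets: [0.03, 0, 0, 0, 0.06, 0, 0, 0, 0.09, 0, 0, 0, 0.09, 0, 0, 0]

```text
t: 9.87
tool_pos: [0.5611, 0.1194, 0.0592]
orientation: [2.565, 1.814, -0.001]
force: [-2.4, -5.0, 1.7]
opening: 0.054
gripper_force: 2.6
```

```bash
python3 st.py
```

```text
9.8667 [0.5611 0.1194 0.0592] cr 0.4891 0.2999 F -0.59 -5.56 1.74 0.05399332558818385 2.55451463162899
```

Resistance is rising without movement, so this is the wall. I'll confirm it at about 10 N.

play_rows:
  targets: [0.04, 0, 0, 0, 0.08, 0, 0, 0, 0.08, 0, 0, 0]

```text
t: 10.12
tool_pos: [0.5612, 0.1196, 0.0592]
orientation: [2.565, 1.813, -0.003]
force: [-3.7, -7.8, 4.6]
opening: 0.0542
gripper_force: 4.0
```

```bash
python3 st.py
```

```text
10.1167 [0.5612 0.1196 0.0592] cr 0.4891 0.3001 F -0.84 -8.6 4.6 0.05419521322879615 3.9983922243118286
```

play_rows:
  targets: [0.04, 0, 0, 0, 0.04, 0, 0, 0]

```text
t: 10.28
tool_pos: [0.5613, 0.1197, 0.0592]
orientation: [2.565, 1.813, -0.003]
force: [-4.7, -8.9, 3.7]
opening: 0.0538
gripper_force: 4.7
```

play_rows:
  targets: [-0.4, 0, 0, 0, -0.8, 0, 0, 0, -1.2, 0, 0, 0, -1.4, 0, -1, 0, -1.4, 0, -4, 0, -1.4, 0, -8, 0, -1.4, 0, -12, 0, -1.4, 0, -14, 0]

```text
t: 10.95
tool_pos: [0.559, 0.1081, 0.2058]
orientation: [2.562, 1.812, 0.01]
force: [1.5, 0.7, 1.4]
opening: 0.0541
gripper_force: 0.0
```

play_rows:
  targets: [-3, 0, 0, 0, -5, 0, 0, 0, -5, 0, 0, 0, -5, 0, 0, 0]

```text
t: 11.28
tool_pos: [0.5404, 0.0602, 0.2]
orientation: [2.566, 1.812, 0.002]
force: [0.4, -0.3, 0.6]
opening: 0.0542
gripper_force: 0.0
```

Run:
```python
import st
from h import *
c=cam('wrist');np.save('w4c.npy',c,allow_pickle=True)
x,y=proj(c,np.append(.545*st.cx+.285*st.cy,.045));x,y=int(x),int(y);print(x,y)
x0,y0=max(0,x-100),max(0,y-70);print(x0,y0)
cv2.imwrite('pics/w4.png',cv2.resize(c['image'][y0:y0+140,x0:x0+190],None,fx=4,fy=4,interpolation=cv2.INTER_CUBIC)[:,:,::-1])
```

```text
11.2833 [0.5404 0.0602 0.2   ] cr 0.4893 0.2371 F 0.45 -0.16 0.65 0.05417867685731132 0.0
366 145
266 75
```

View pics/w4.png

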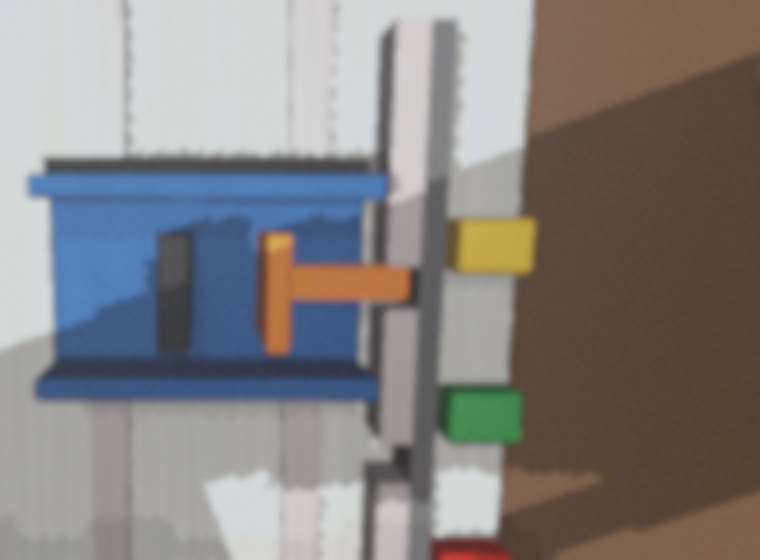

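The tooth tip (crop u≈412, v≈285) sits about 6 mm into the notch beside the yellow tab, roughly 10 mm from the tab in y. The gripper is clear of everything.

```bash
python3 -c "
from plant import workorder;print(workorder.close_job())"
```

```text
the job is handed in; nothing more can be done
None
```

The blue jaw is locked at yellow: its tooth is fully in the notch beside the yellow tab (about 10 mm from it along y), held against a push of about 10 N, and the job was handed in at about 11 s with the gripper clear of everything.

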